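# Refill the bedside coffee-capsule drawer

## Robot

A 6-joint arm with a two-finger parallel gripper is mounted at the origin on the work surface. World frame = base frame: x ahead of the robot, y to its left, z up, the work surface at z = 0. Lengths are in mm, angles in degrees, forces in N, time in s.
With the tool pointing down it reaches from about 350 to 775 mm from the base axis. Payload 7.3 kg.
Tool frame: the origin (TCP) lies where the fingers leave the gripper's body, on its centre line; the fingertips stand 66 mm ahead of it and the grasp point (between the pads) lies 47 mm ahead of it; z points along the fingers, y is the line along which they close (so a half turn about z gives the same grasp; the last joint's range is limited). The gripper opens to 92 mm and grips with 3 to 60 N. Pads are 19 mm wide; open, the fingers measure 130 mm over their backs; the gripper's body (75 mm by 190 mm) begins 47 mm behind the grasp point.
Start: joints at [-73.396, 19.595, 87.324, -0, 73.075, -8.365], TCP at [221.643, -475.934, 292.241] pointing down, gripper open.
Joint ranges: [-145.02, 145.02], [-44.19, 115.74], [2.07, 154.8], [-57.11, 237.11], [16.16, 152.29], [-177.93, 177.93]. Speed limits (degrees/s): [147.25, 147.25, 180, 180, 180, 180].

## Interface

Orientations are given as a 3x3 rotation matrix whose columns are the frame's x, y, z axes.
In Python, from cell import arm gives the robot as it stands. The module is installed in compiled form; this text tells all that it offers. Calls block until the motion is done:
- arm.reach(position, orientation): joint-space move of the TCP to a pose.
- arm.move_linear(position, ori=None, velocity=150): straight line of the TCP; ori=None keeps the orientation; velocity is the mean speed in mm/s.
- arm.movej(angles): joint-space move.
- arm.let_go() and arm.grasp(f_grip=None): open the fingers fully, or close them until they stop; f_grip is the grip in N (None keeps the last).
- arm.pause(seconds).
- arm.solve_ik(position, orientation): joint angles nearest the present ones, or None.
- arm.state(): the state.
- arm.get_image(name): name is "side" or "top" or "wrist"; returns a dict with "pixels" (384x512x3 uint8, blue, green, red), "fx", "fy", "cx", "cy" (pixels), "rvec" (rotation vector, rad) and "tvec" (3), from world to camera coordinates, as OpenCV has them; the wrist camera has in their place "mount" (4x4, takes a point from camera to tool coordinates, whose origin is the TCP and whose axes are the flange's). Camera axes: x right, y down, z forward; pixel columns grow to the right and rows downward; lengths in mm; the calibration is good to about 2 mm. The wrist camera is an equidistant fisheye: a pixel r from the principal point sees the ray r / f radians off the axis. A picture is of the moment at which its call begins: read the wrist's pose just before it. There is no depth.
A pose or a line that the arm cannot do raises arm.IKError and nothing moves.
- arm.close_job(): hands the job in; it is judged then, once.
The state is a dict: "time": time; "joint_pos": joint angles; "qd": joint speeds; "effort": joint torques, N m; "eef_pos": TCP position; "ee_rot": TCP orientation; "contact_force": force on the tool from outside, world axes, zero at the start; "torque": the same for the moment, N m; "width": finger opening in mm; "grip_force": force on a finger pad.
Only numpy, scipy, OpenCV 4.12 (cv2) and the standard library are available. Lean on these libraries where they do the work, as an engineer would, in place of code of your own. Each camera call takes 0.05 s, during which the arm holds its last target. There are 200 camera calls.

## Task

Pick up the housekeeping caddy by its handle bar and tip all four coffee capsules out of it, over its orange lip, into the open drawer. Set the empty caddy down upright on the table, without dropping it, and push the drawer fully home. Leave the mug, the sugar bowl and the clock where they are.

Things in the scene. Friction and masses are not known exactly. Their poses are not given: they have to be found in the camera images.
- caddy: Loose open grey caddy, 140 x 110 x 104 mm, 0.3 kg. Origin: centre of underside, z up. Floor 5 mm thick; 45 mm walls at +x (outer face x = 60 mm) and both y ends. The -x side pours: no wall, an orange lip rising outwards at 10 deg to x = -81, z = 10 mm. Black handle bar along y, 14 mm wide (x), 18 mm high, centre x = 0, z = 95 mm, on a post at each end; open below the bar.
- capsule0: Rigid loose coffee capsule in the caddy, 28 mm high, tapering from a 37 mm rim at its top (+z) to 25 mm at its foot, 14 g. Origin: centre of the small foot. Starts foot down on the caddy's floor.
- capsule1: Rigid loose coffee capsule in the caddy, 28 mm high, tapering from a 37 mm rim at its top (+z) to 25 mm at its foot, 14 g. Origin: centre of the small foot. Starts foot down on the caddy's floor.
- capsule2: Rigid loose coffee capsule in the caddy, 28 mm high, tapering from a 37 mm rim at its top (+z) to 25 mm at its foot, 14 g. Origin: centre of the small foot. Starts foot down on the caddy's floor.
- capsule3: Rigid loose coffee capsule in the caddy, 28 mm high, tapering from a 37 mm rim at its top (+z) to 25 mm at its foot, 14 g. Origin: centre of the small foot. Starts foot down on the caddy's floor.
- drawer_floor (a point): Centre of the drawer's inner floor, 20 mm above the table, moves with the drawer; x points in the closing direction, z up. Inside 228 (x) by 240 mm (y); side and back walls 70 mm, front panel 90 mm above it. Its wooden cabinet (265 x 290 x 125 mm high) roofs over everything beyond x = (joint value - 128 mm) in this frame.
- drawer_front (a point): Middle of the top edge of the drawer front's outer face, 110 mm above the table, moves with the drawer; axes as drawer_floor (-x points out of the front). Front panel 260 mm wide, 14 mm thick, from 10 to 110 mm above the table; a brass knob, 22 mm across, stands out 22 mm from its middle, 45 mm above the table.
- drawer (a joint): How far the drawer is open, m: 0 fully home, at most 0.19. It slides stiffly (about 1.5 N) and stays where it is left.
- mug: White mug, 76 mm wide, 85 mm high, standing on the table. Origin: centre of its underside. Bystander.
- dish: Blue china sugar bowl, 72 mm wide, 45 mm high, standing on the table. Origin: centre of its underside. Bystander.
- clock: Black alarm clock, 50 x 100 x 65 mm, standing on the table. Origin: centre of its underside. Bystander.
Things that resemble listed ones, but are neither listed nor needed, are in the scene too. Several things look just like the capsule3: the one meant starts farthest to the robot's right.

How it is judged (in metres and radians):
On the way, in this order (a step that is already met when the one before it is completed fails the run):
1. the caddy is tipped (more than 20 deg) over the drawer (angle between caddy's own z axis and vertical above 0.35 rad and height (world z) of caddy above 0.08 m and horizontal distance between caddy and drawer_floor below 0.25 m), for 0.1 s.
2. all four capsules lie in the drawer, which is still open (x of capsule0 in the frame of drawer_floor between -0.117 and 0.117 m and y of capsule0 in the frame of drawer_floor between -0.123 and 0.123 m and z of capsule0 in the frame of drawer_floor between -0.006 and 0.072 m and x of capsule1 in the frame of drawer_floor between -0.117 and 0.117 m and y of capsule1 in the frame of drawer_floor between -0.123 and 0.123 m and z of capsule1 in the frame of drawer_floor between -0.006 and 0.072 m and x of capsule2 in the frame of drawer_floor between -0.117 and 0.117 m and y of capsule2 in the frame of drawer_floor between -0.123 and 0.123 m and z of capsule2 in the frame of drawer_floor between -0.006 and 0.072 m and x of capsule3 in the frame of drawer_floor between -0.117 and 0.117 m and y of capsule3 in the frame of drawer_floor between -0.123 and 0.123 m and z of capsule3 in the frame of drawer_floor between -0.006 and 0.072 m and value of joint drawer above 0.03 m), for 0.2 s.
At the end, for the whole second after the job is handed in: All four capsules lie within the drawer's walls, the drawer is home to within 8 mm, and the caddy stands upright (within 0.1 rad) on the table, released and at rest (x of capsule0 in the frame of drawer_floor between -0.117 and 0.117 m and y of capsule0 in the frame of drawer_floor between -0.123 and 0.123 m and z of capsule0 in the frame of drawer_floor between -0.006 and 0.072 m and x of capsule1 in the frame of drawer_floor between -0.117 and 0.117 m and y of capsule1 in the frame of drawer_floor between -0.123 and 0.123 m and z of capsule1 in the frame of drawer_floor between -0.006 and 0.072 m and x of capsule2 in the frame of drawer_floor between -0.117 and 0.117 m and y of capsule2 in the frame of drawer_floor between -0.123 and 0.123 m and z of capsule2 in the frame of drawer_floor between -0.006 and 0.072 m and x of capsule3 in the frame of drawer_floor between -0.117 and 0.117 m and y of capsule3 in the frame of drawer_floor between -0.123 and 0.123 m and z of capsule3 in the frame of drawer_floor between -0.006 and 0.072 m and value of joint drawer below 0.008 m and angle between caddy's own z axis and vertical below 0.1 rad and height (world z) of caddy between -0.01 and 0.012 m and linear speed of caddy below 0.05 m/s); the robot touches nothing.
It fails at once if the caddy is dropped: it moves faster than 0.7 m/s (a fall of 25 mm) while the fingers do not touch it (linear speed of caddy above 0.7 m/s and contact force between the fingers and caddy below 0.05 N).
It fails at once if the mug is pushed more than 30 mm or tipped over (distance of mug from where it was at the start of the episode above 0.03 m or angle between mug's own z axis and vertical above 0.5 rad).
It fails at once if the sugar bowl is pushed more than 30 mm or tipped over (distance of dish from where it was at the start of the episode above 0.03 m or angle between dish's own z axis and vertical above 0.5 rad).
It fails at once if the clock is pushed more than 30 mm or tipped over (distance of clock from where it was at the start of the episode above 0.03 m or angle between clock's own z axis and vertical above 0.5 rad).
It also fails if it takes over 72 s, if anything falls off the work surface, if the arm or the gripper's body presses on something with over 40 N, if the wrist force passes 120 N, or if a joint passes its speed limit or range.

## Working session

There is one attempt and no reset: what is moved stays moved. The work goes in short steps, each a Python script; the robot and the scene stay as the last script left them, time stands still between calls to the robot, and variables do not carry over. Pictures are saved under pics/ and viewed, at most 10 in all, crops included, and the job is handed in when it is done.

```bash
mkdir -p pics
cat > h.py <<'E'
import numpy as np, cv2
from cell import arm
def ray(im,u,v):
    R=cv2.Rodrigues(np.array(im["rvec"],float))[0]; t=np.array(im["tvec"],float).ravel()
    d=R.T@np.array([(u-im["cx"])/im["fx"],(v-im["cy"])/im["fy"],1.]); return -R.T@t,d
def onz(im,u,v,z):
    o,d=ray(im,u,v); return o+d*(z-o[2])/d[2]
def proj(im,P):
    K=np.array([[im["fx"],0,im["cx"]],[0,im["fy"],im["cy"]],[0,0,1.]])
    return cv2.projectPoints(np.array(P,float).reshape(-1,1,3),np.array(im["rvec"],float),np.array(im["tvec"],float),K,None)[0].reshape(-1,2)
E
python3 - <<'E'
from h import *
import pickle
d={n:arm.get_image(n) for n in("top","side")}
pickle.dump(d,open("d0.pkl","wb"))
for n in d: cv2.imwrite(f"pics/{n}0.png",cv2.resize(d[n]["pixels"],(800,600),interpolation=cv2.INTER_CUBIC)); print(n,ray(d[n],256,192))
print(arm.state())
E
```

```text
top (array([ 4.16614458e+02, -1.77599854e-01,  1.11182127e+03]), array([ 0.13840906,  0.01545106, -0.99038858]))
side (array([ 365.98646848, -650.67043375,  512.68047398]), array([ 0.2474756 ,  0.8104417 , -0.53109931]))
{'time': 0.1, 'joint_pos': array([-7.33959900e+01,  1.96318661e+01,  8.73707698e+01,  4.10496123e-04,
        7.30756757e+01, -8.36531080e+00]), 'qd': array([ 0.01539466, -0.10840872, -0.10598679,  0.11415167,  0.00545512,
       -0.05593123]), 'effort': array([ 2.14618260e-03, -4.32002556e+01, -2.44694817e+01,  7.18892715e-02,
        5.26707165e-02, -5.53426821e-05]), 'eef_pos': array([ 221.5620249 , -475.65754057,  291.62565954]), 'ee_rot': array([[ 9.06534871e-01,  4.22130761e-01, -3.84000666e-04],
       [ 4.22130886e-01, -9.06533946e-01,  1.31176172e-03],
       [ 2.05625333e-04, -1.35125628e-03, -9.99999066e-01]]), 'contact_force': array([ 0.2170647 , -0.95623629, -0.6990843 ]), 'torque': array([0.07814099, 0.0128016 , 0.01072828]), 'grip_force': 0.0, 'width': 91.9356087285712}
```

View pics/top0.png

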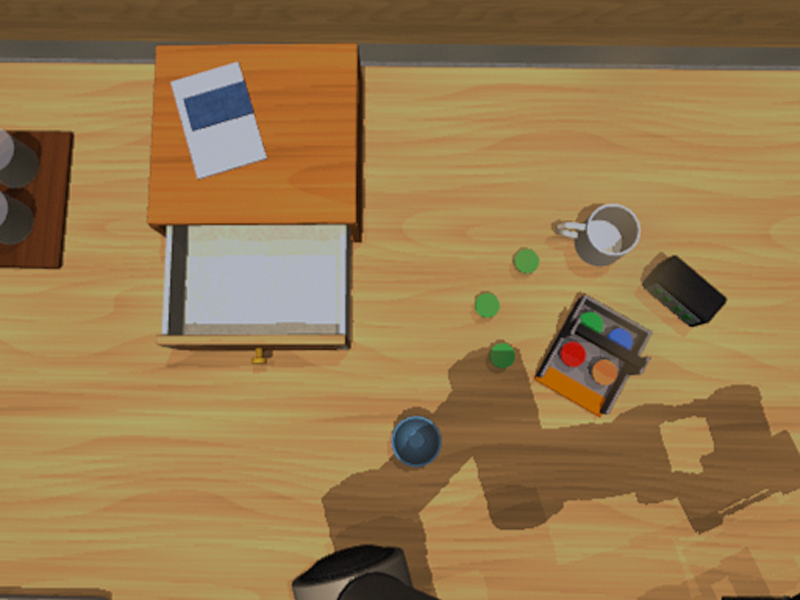

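View pics/side0.png

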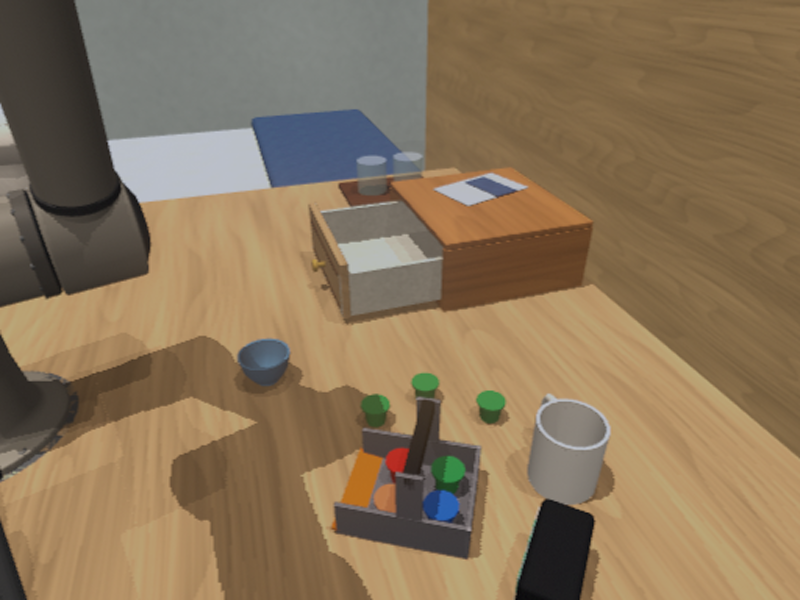

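Candidates for the green capsule3, as top view (800×600) pixels: loose greens at (526,261), (486,305) and (502,355), and the one in the caddy at (591,322). The one in the caddy is farthest right, so it is capsule3. The caddy is the grey tray with the orange lip at (570,392) and bar from (580,325) to (647,368). The drawer is open at (265,285), with the dish at (416,441), mug at (607,235) and clock at (684,290). I'll check this in a close crop and measure.

Run:
```python
from h import *
import pickle
d=pickle.load(open("d0.pkl","rb"));t=d["top"];s=d["side"]
a=t["pixels"][178:274,330:458]; b=s["pixels"][245:360,205:320]
cv2.imwrite("pics/crop.png",np.hstack([cv2.resize(a,(512,384),interpolation=cv2.INTER_CUBIC),cv2.resize(b,(288,384),interpolation=cv2.INTER_CUBIC)]))
k=.64
hsv=cv2.cvtColor(t["pixels"],cv2.COLOR_BGR2HSV)
m=cv2.inRange(hsv,(8,200,150),(20,255,255)); m[:, :330]=0; m[:180]=0
cs=cv2.findContours(m,0,2)[0]; c=max(cs,key=cv2.contourArea); r=cv2.minAreaRect(c); print("lip",r, np.round([onz(t,*p,8)[:2] for p in cv2.boxPoints(r)]))
# rough drawer corners
for n,p,z in [("frontL",(158,344),110),("frontR",(350,346),110),("roofL",(148,222),125),("roofR",(355,224),125),("roofBL",(155,46),125),("roofBR",(358,46),125),("knob",(260,358),45),("dish",(416,441),45),("mug",(613,232),85)]:
    print(n,np.round(onz(t,p[0]*k,p[1]*k,z)))
```

```text
lip ((365.8077087402344, 249.46153259277344), (48.00143814086914, 11.907333374023438), 29.744882583618164) [[ 456. -184.]
 [ 480. -198.]
 [ 427. -293.]
 [ 404. -279.]]
frontL [490. 345. 110.]
frontR [492.  82. 110.]
roofL [657. 365. 125.]
roofR [659.  79. 125.]
roofBL [916. 374. 125.]
roofBR [919.  82. 125.]
knob [477. 217.  45.]
dish [365. -10.  45.]
mug [ 663. -284.   85.]
```

View pics/crop.png

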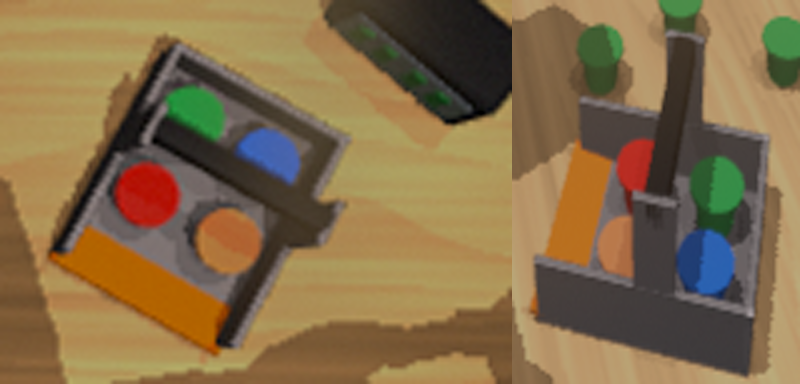

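Run:
```python
from h import *
import pickle
d=pickle.load(open("d0.pkl","rb"));t=d["top"];s=d["side"]
C=lambda u,v,z: onz(t,330+u/4,178+v/4,z)[:2]
l1,l2=C(50,256,10),C(218,354,10)
b1,b2=C(172,40,47),C(350,138,47)
y=(l1-l2)+(b1-b2); y/=np.linalg.norm(y); x=np.array([y[1],-y[0]])
print("widths",np.linalg.norm(l1-l2),np.linalg.norm(b1-b2),"yaw",np.degrees(np.arctan2(x[1],x[0])))
print("origin from lip",(l1+l2)/2+81*x,"from back",(b1+b2)/2-60*x)
print("bar top",C(155,118,104),C(335,218,104),(C(155,118,104)+C(335,218,104))/2)
# side view bar top ends: crop scale 288/115
f=288/115
S=lambda u,v,z: onz(s,205+(u-512)/f,245+v/(384/115),z)[:2]
e=[S(685,36,104),S(655,196,104)];print("side bar ends",e,sum(e)/2)
```

```text
widths 109.36004567049865 112.22210883811718 yaw -29.066779054556452
origin from lip [ 501.57603404 -271.8995275 ] from back [ 499.946271   -268.74079159]
bar top [ 528.39163182 -225.57890259] [ 477.07872062 -319.29043369] [ 502.73517622 -272.43466814]
side bar ends [array([ 526.35904757, -227.1155489 ]), array([ 476.36823651, -316.92722324])] [ 501.36364204 -272.02138607]
```

```bash
cat >> h.py <<'E'
from scipy.spatial.transform import Rotation as Ro
SG=1
def ori(yaw,th):  # caddy yaw, tilt (deg)
    Rc=(Ro.from_euler('z',yaw,degrees=True)*Ro.from_euler('y',-th,degrees=True)).as_matrix()
    y=SG*Rc[:,0]; z=-Rc[:,2]; return Rc,np.column_stack([np.cross(y,z),y,z])
def bar_pose(B,yaw,th):  # TCP pose with grasp point on bar centre B
    Rc,R=ori(yaw,th); return np.array(B)-47*R[:,2],R
def lip_pose(L,yaw,th):
    Rc,R=ori(yaw,th); return bar_pose(np.array(L)-Rc@np.array([-81,0,-85.]),yaw,th)
E
python3 - <<'E'
import h; from h import *
for sg in (1,-1):
    h.SG=sg
    print(sg,"grasp",arm.solve_ik(*bar_pose((501.5,-271.5,95),-29,0)))
    for yaw in (0,10,20):
        for th,z in ((0,160),(30,130),(60,130),(80,140)):
            q=arm.solve_ik(*lip_pose((598,213,z),yaw,th)); print(yaw,th,None if q is None else np.round(q))
E
```

```text
1 grasp [-3.61291247e+01  3.32164020e+01  9.09803401e+01 -2.54444375e-14
  5.58032578e+01 -7.12912469e+00]
0 0 [11. 41. 52. -0. 88. 11.]
0 30 [ 16.  21.  92. -12.  39.  23.]
0 60 [ 23.  17. 121. 232.  25. 143.]
0 80 [ 28.  29. 135. 211.  66. 172.]
10 0 [12. 41. 51. -0. 88.  2.]
10 30 [13. 21. 93. -3. 37.  5.]
10 60 [ 15.  15. 125. 193.  20. 170.]
10 80 None
20 0 [14. 41. 51. -0. 88. -6.]
20 30 [ 11.  20.  93.   7.  37. -14.]
20 60 [   6.   14.  126.  148.   23. -157.]
20 80 [   3.   28.  142.  162.   71. -177.]
-1 grasp [-3.61291247e+01  3.32164020e+01  9.09803401e+01 -2.54444375e-14
  5.58032578e+01  1.72870875e+02]
0 0 [  11.   41.   52.   -0.   88. -169.]
0 30 [  16.   21.   92.  -12.   39. -157.]
0 60 [ 23.  17. 121. 232.  25. -37.]
0 80 [ 28.  29. 135. 211.  66.  -8.]
10 0 [  12.   41.   51.   -0.   88. -178.]
10 30 [  13.   21.   93.   -3.   37. -175.]
10 60 [ 15.  15. 125. 193.  20. -10.]
10 80 [ 16.  28. 140. 187.  69.  -1.]
20 0 [ 14.  41.  51.  -0.  88. 174.]
20 30 [ 11.  20.  93.   7.  37. 166.]
20 60 [  6.  14. 126. 148.  23.  23.]
20 80 [  3.  28. 142. 162.  71.   3.]
```

Run:
```python
import h; from h import *
for sg in (1,-1):
    h.SG=sg
    for yaw in (40,60,90,110,-40,-60,-90):
        c,s_=np.cos(np.radians(yaw)),np.sin(np.radians(yaw)); L=np.array([582,213,0])+20*np.array([c,s_,0])
        print(sg,yaw)
        for th in (0,20,40,60,75,90):
            q=arm.solve_ik(*lip_pose(L+[0,0,130],yaw,th)); print("   ",th,None if q is None else np.round(q))
```

```text
1 40
    0 [ 17.  42.  54.  -0.  84. -23.]
    20 [ 11.  27.  80.  11.  56. -33.]
    40 [  4.  18. 102.  43.  34. -67.]
    60 [  -6.   17.  121.  101.   39. -131.]
    75 [ -13.   26.  132.  120.   63. -161.]
    90 None
1 60
    0 [ 19.  40.  57.  -0.  82. -41.]
    20 [ 11.  28.  78.  17.  62. -56.]
    40 [ -1.  21.  96.  47.  51. -88.]
    60 [ -13.   23.  111.   77.   58. -126.]
    75 [ -20.   31.  118.   90.   72. -148.]
    90 [ -25.   44.  121.   95.   89. -165.]
1 90
    0 [ 22.  35.  66.  -0.  79. -68.]
    20 [ 10.  30.  76.  21.  72. -86.]
    40 [  -3.   29.   83.   42.   75. -107.]
    60 [ -13.   35.   89.   58.   84. -125.]
    75 [ -19.   42.   90.   66.   93. -136.]
    90 [ -22.   52.   90.   73.  103. -144.]
1 110
    0 [ 22.  32.  72.  -0.  76. -88.]
    20 [  10.   31.   73.   20.   80. -104.]
    40 [  -2.   35.   73.   37.   89. -118.]
    60 [ -10.   43.   71.   50.  101. -127.]
    75 [ -14.   51.   69.   58.  110. -131.]
    90 [ -16.   60.   67.   66.  118. -133.]
1 -40
    0 [ 6. 37. 63. -0. 80. 46.]
    20 [ 16.  29.  77. -18.  64.  62.]
    40 [ 27. 
[... 1135 characters left out ...]
20 [10. 31. 73. 20. 80. 76.]
    40 [-2. 35. 73. 37. 89. 62.]
    60 [-10.  43.  71.  50. 101.  53.]
    75 [-14.  51.  69.  58. 110.  49.]
    90 [-16.  60.  67.  66. 118.  47.]
-1 -40
    0 [   6.   37.   63.   -0.   80. -134.]
    20 [  16.   29.   77.  -18.   64. -118.]
    40 [ 27.  26.  88. -45.  57. -90.]
    60 None
    75 None
    90 None
-1 -60
    0 [   4.   34.   69.   -0.   77. -116.]
    20 [ 16.  30.  75. -21.  71. -98.]
    40 [ 28.  32.  78. -42.  74. -78.]
    60 None
    75 None
    90 None
-1 -90
    0 [  3.  28.  79.  -0.  73. -87.]
    20 [ 16.  32.  71. -19.  83. -70.]
    40 [ 27.  41.  62. -35.  96. -61.]
    60 [ 34.  52.  53. -50. 110. -58.]
    75 None
    90 None
```

Run:
```python
from h import *
B=np.array([501.5,-271.5,95.])
arm.let_go()
arm.reach(*bar_pose(B+[0,0,110],-29,0))
arm.move_linear(bar_pose(B,-29,0)[0],velocity=100)
arm.grasp(f_grip=60)
s=arm.state();print(s["time"],s["width"],s["grip_force"],s["eef_pos"],s["contact_force"])
arm.move_linear(bar_pose(B+[0,0,40],-29,0)[0],velocity=60)
s=arm.state();print(s["time"],s["width"],s["grip_force"],s["eef_pos"],s["contact_force"])
im=arm.get_image("side");cv2.imwrite("pics/g.png",im["pixels"])
```

```text
4.075 13.319811207139411 60.000184178352356 [ 501.17677251 -271.29336834  141.88799519] [-1.66937104  1.05140448  0.52551594]
4.8917 13.244915231300638 59.9989253282547 [ 501.32181981 -271.37072909  181.79181463] [ 0.48321468 -0.34057573 -4.67441919]
```

View pics/g.png

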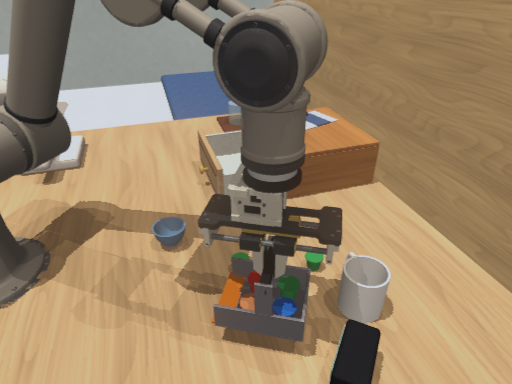

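Side view: the caddy hangs level from the gripper at about (265,290) with all four capsules inside, and the bystanders are untouched. Next I carry it over the drawer and tilt it.

Run:
```python
from h import *
L=np.array([582,250,150.])
arm.move_linear(bar_pose((501.5,-271.5,255),-29,0)[0],velocity=120)
p,R=lip_pose(L+[0,0,10],90,0)
arm.move_linear(p,R,velocity=180)
s=arm.state();print(s["time"],s["width"],s["eef_pos"]-p,s["contact_force"],s["joint_pos"])
for th,z in ((10,150),(20,130)):
    p,R=lip_pose((582,250,z),90,th); arm.move_linear(p,R,velocity=80)
cv2.imwrite("pics/p1.png",np.hstack([arm.get_image(n)["pixels"][60:300,50:450] for n in ("top","side")]))
print(arm.state()["time"])
```

```text
9.6167 13.484223033016335 [ 0.09725717 -0.3977221   0.10674805] [ 1.21231445  0.06147193 -3.8008487 ] [ 2.30440340e+01  3.54374811e+01  6.12883303e+01 -7.67874602e-03
  8.32707281e+01 -6.69213007e+01]
10.675
```

View pics/p1.png

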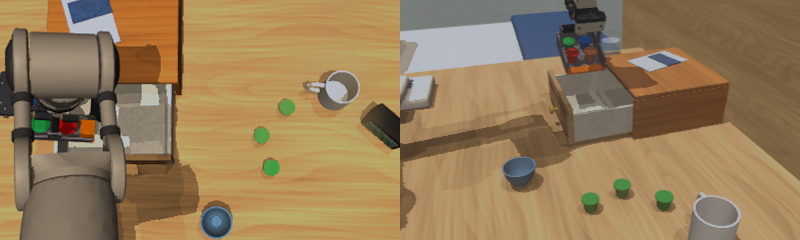

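The caddy is over the drawer tilted 20°, with the lip (orange, left image (88,128)) inside the drawer outline and the capsules still in. I'll keep tilting.

Run:
```python
from h import *
for th,z in ((30,122),(38,120),(46,120),(54,120),(62,122),(70,126),(78,132),(84,138)):
    p,R=lip_pose((582,250,z),90,th); arm.move_linear(p,R,velocity=35); arm.pause(.15)
arm.pause(.4)
s=arm.state();print(s["time"],s["width"],s["contact_force"])
cv2.imwrite("pics/p2.png",np.hstack([arm.get_image(n)["pixels"][60:300,50:450] for n in ("top","side")]))
```

```text
18.125 13.361601183916017 [-0.06336258  1.04543733 -3.12881409]
```

View pics/p2.png

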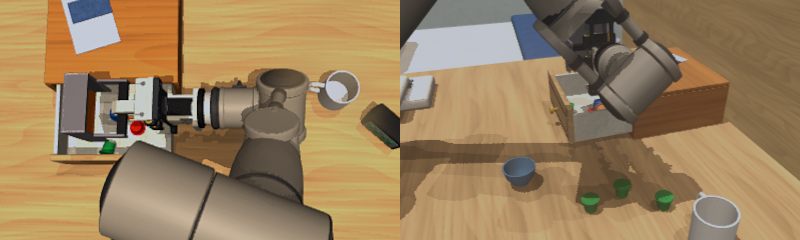

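Drawer: green (108,147), red (137,127) and blue (113,117) are in it; orange is not visible yet. I'll raise and un-tilt to check.

Run:
```python
from h import *
for th,z in ((75,165),(50,170),(20,165)):
    p,R=lip_pose((582,265,z),90,th); arm.move_linear(p,R,velocity=150)
st=arm.state();print(st["time"],st["contact_force"])
a=arm.get_image("top")["pixels"][120:240,40:240];b=arm.get_image("side")["pixels"][50:210,180:380]
cv2.imwrite("pics/p3.png",np.hstack([cv2.resize(a,(400,240)),cv2.resize(b,(300,240)) ]))
```

```text
20.0417 [-0.51373611 -0.59762702 -2.7352254 ]
```

View pics/p3.png

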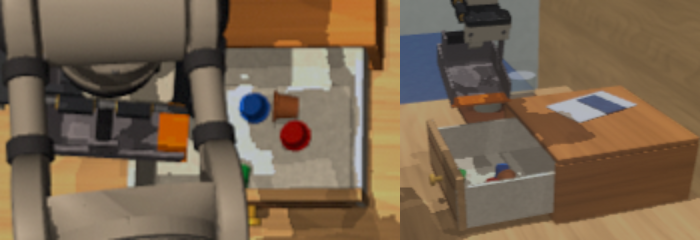

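All four capsules are in the drawer: blue (254,108), orange (286,105), red (295,135) and green (245,172). The caddy is empty, so I'll carry it back to its free original spot.

Run:
```python
from h import *
p,R=lip_pose((582,265,175),90,0); arm.move_linear(p,R,velocity=120)
p,R=bar_pose((501.5,-271.5,245),-29,0); arm.move_linear(p,R,velocity=220)
arm.move_linear(bar_pose((501.5,-271.5,110),-29,0)[0],velocity=120)
arm.pause(.3); f0=arm.state()["contact_force"][2]
z=100.
while z>91:
    arm.move_linear(bar_pose((501.5,-271.5,z),-29,0)[0],velocity=20); arm.pause(.1)
    f=arm.state()["contact_force"][2]
    if f-f0>2.5: break
    z-=1
print("z",z,f0,f,arm.state()["time"])
cv2.imwrite("pics/s1.png",arm.get_image("side")["pixels"])
```

```text
z 94.0 -2.955172109773931 6.033749234623353 28.125
```

View pics/s1.png

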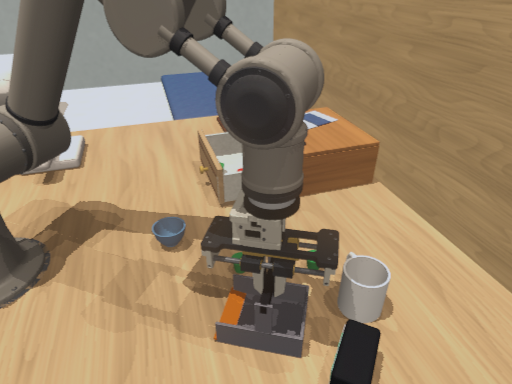

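The caddy stands on the table at (265,330), in contact and level. I'll release it, retreat and push the drawer.

Run:
```python
from h import *
arm.let_go()
arm.move_linear(bar_pose((501.5,-271.5,220),-29,0)[0],velocity=120)
R=ori(90,0)[1]
arm.reach((425,213,260),R); arm.grasp(f_grip=20)
arm.move_linear((425,213,142),velocity=150)
arm.pause(.2); f0=arm.state()["contact_force"][0]; print(f0)
arm.move_linear((600,213,142),velocity=70); print(arm.state()["contact_force"])
x=605.
while x<670:
    arm.move_linear((x,213,142),velocity=40); arm.pause(.05)
    s=arm.state(); f=s["contact_force"][0]
    if x>625: print(x,round(f,1),s["eef_pos"][0].round(1))
    if f-f0<-14: break
    x+=5 if x<635 else 2
arm.move_linear((600,213,142),velocity=100)
arm.move_linear((520,213,260),velocity=200)
arm.reach((300,-400,300),ori(-50,0)[1])
print(arm.state()["time"])
import pickle
d={n:arm.get_image(n) for n in("top","side")};pickle.dump(d,open("d1.pkl","wb"))
cv2.imwrite("pics/e.png",np.hstack([cv2.resize(d[n]["pixels"],(400,300)) for n in d]))
```

```text
-0.18891043211956762
[-1.53171921 -0.022367   -0.62220597]
630.0 -0.6 630.2
635.0 -0.8 635.2
637.0 -0.6 637.1
639.0 -0.2 639.1
641.0 0.5 641.2
643.0 -0.2 643.2
645.0 -0.6 645.1
647.0 -8.2 645.4
649.0 -17.2 645.6
45.8917
```

View pics/e.png

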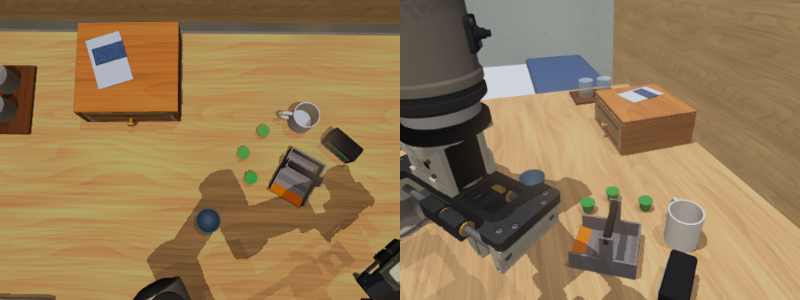

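The drawer is shut against its stop (knob at (131,122)), the caddy is empty and upright at (297,177), and the bystanders are in place. The robot touches nothing.

```bash
python3 -c "
from cell import arm
print(arm.close_job())"
```

```text
the job is handed in; nothing more can be done
None
```

The job is handed in, but its verdict was not shown: all four capsules went into the drawer, which is pushed home to its stop, the empty caddy stands upright at its original spot, and the mug, sugar bowl and clock look unmoved.

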